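# Hold a sample slide flush on the tilting stage of a drop-shape camera rail

### The job

First slide the tilting stage along its optical rail (the upright post is its handle) until its pointer stands over the index clip, in focus of the camera. Then take the sample slide from the white tray (the raised block is its grip) and lay it in the groove of the stage's sloped face, block end uphill and about centred along the groove; tilt it to match the slope and press it gently but fully flush. The stage has no clips, so finish while still gripping the slide and pressing it flush, for the camera to take its picture; leave the other things on the bench alone.

Things in the scene. Friction and masses are not known exactly. Their poses are not given: they have to be found in the camera images.
- rail: Fixed aluminium optical rail, 380 mm long (its y, to the left), 52 mm wide, top 22 mm above the bench; origin under its centre, x away from the robot. A black camera (top 113 mm high, lens front at y = -105 mm) stands at its -y end, a flat square lamp (top 116 mm high, y = +159 mm) at its +y end; a white scale strip runs along the robot's side.
- focus_clip (a point): Centre of the top of the steel index clip on the rail's scale strip, the focus position: at rail x = -33, y = -30, z = 20 mm. The clip is 16 mm wide along the rail and has a flat tongue, as wide and 4 mm thick, lying on the bench towards the robot to rail x = -102 mm; in focus the carriage's front arm, also 16 mm wide, stands squarely over it. Axes as the rail's.
- pointer (a point): Lower end of the 3 mm wide steel pointer on the front of the stage's carriage (rail x = -33 mm); in focus it has the x and y of focus_clip. The carriage slides only along the rail's y, from -70 to +100 mm, starts on the lamp's side of the clip, has about 4 N of dry friction and stays where it is left. Axes as the rail's.
- post_top (a point): Centre of the top of the upright steel post (12 mm diameter, 84 mm above the bench, free over its upper 45 mm) on the carriage's front: rail x = -74 mm, same rail y as the pointer and the stage's middle. Pinch it from above, fingers closing along the rail, to slide the carriage. Axes as the rail's.
- stage_face (a point): Middle of the groove's floor in the tilting aluminium stage, 75 mm above the bench; x uphill along the groove (away from the robot), y along the rail, z the face's normal. Groove 30 mm wide (y), 2.5 mm deep, 92 mm long, open at both ends. The slope is 6 to 17 degrees, differs each time, and is clamped: pushes under 25 N do not turn it.
- slide: Sample slide in a dark metal carrier, 76 x 26 x 3 mm, about 45 g, rigid, with an aluminium grip block 24 x 16 mm (see grip_block). Origin at the centre of the underside, x along the 76 mm towards the block end, z up. It starts flat in the tray, block end away from the robot to within 45 degrees.
- grip_block (a point): Centre of the top of the slide's grip block: 22 mm along x and 21 mm along z from the slide's origin; axes as the slide's. Grip the block across its 16 mm (along y), fingertips at least 4 mm above the slide's underside so that they clear the sides of the groove.
- slide_tray: Fixed white plastic tray, 130 x 110 mm, rim 9 mm high, inner floor 3 mm above the bench; origin under its centre.
- tweezers: Loose steel forceps lying on the bench, 122 mm; leave alone.
- tape: Loose roll of label tape, 58 mm across, 19 mm high, lying behind the rail; leave alone.
- stage: The tilting stage itself, a plate 92 x 64 x 8 mm between two cheeks; origin on its tilt axis, 6 mm under stage_face along the face's normal, axes as stage_face's.
- marker: Loose blue and white marker pen, 130 mm long, 14 mm thick, lying on the bench in front of the rail; leave alone.
There are look-alikes about, which are no part of the job. Several things have the shape of the slide; the one meant has the colours described above. Several things look just like the slide_tray: the one meant starts farthest to the robot's right.

How it is judged:
By the outcome, as a careful person would: the job done as asked, in the order asked, and still so for the second after the job is handed in, while the arm keeps its last pose, push and grip.
It also fails if it takes over 59 s, if anything falls off the work surface, if the arm or the gripper's body presses on something with over 40 N, if the wrist force passes 120 N, or if a joint passes its speed limit or range.

### The arm

A 7-joint arm with a two-finger parallel gripper is mounted at the origin on a cart in front of the work surface, level with it; the furniture and walls round the work are solid. World frame = base frame: x ahead of the robot, y to its left, z up, the work surface at z = 0. Lengths are in m, angles in rad, forces in N, time in s.
With the tool pointing down it reaches from about 0.4 to 0.85 m from the base axis. Payload 10.4 kg.
Tool frame: the origin (TCP) lies at the centre of the arm's flange, where the gripper is bolted on; the fingertips stand 182 mm ahead of it and the grasp point (between the pads) lies r.grasp_offset ahead of it (r.grasp_offset is the distance from the TCP to the grasp point, in m); z points along the fingers, y is the line along which they close (so a half turn about z gives the same grasp; the last joint's range is limited). The gripper opens to 87 mm and grips with 3 to 60 N. Pads are 19 mm wide; open, the fingers measure 117 mm over their backs; the gripper's body (75 mm by 190 mm) begins 51 mm behind the grasp point.
Start: joints at [-1.19, 0.332, -0.065, 1.46, 0.022, 1.35, -0.088], TCP at [0.246, 0.575, 0.405] pointing down, gripper open.
Joint ranges: [-2.6, 2.6], [-0.5, 2.12], [-1.47, 1.34], [0.16, 2.42], [-1.27, 4.41], [0.06, 2.06], [-2.6, 2.6]. Speed limits (rad/s): [2.22, 2.22, 2.79, 2.79, 3.14, 3.14, 3.14].

### API

Orientations are given as a unit quaternion [x, y, z, w].
In Python, from bench import status, vision, job, spotter, r gives the robot as it stands. The module is installed in compiled form; this text tells all that it offers.
- The arm moves only by the tool play_rows, never from a script. Its argument "series" is a list of rows, each a list of 6 numbers: the shift along the tool's x, y, z each as a share of 150 mm, from -1 to 1, then the turn, a rotation vector about the tool's x, y, z each as a share of 30 degrees, from -1 to 1. In form: [[x, y, z, ax, ay, az], ...]. A call has 1 to 5 rows; each row is the pose to reach, as a shift and turn from the pose commanded when the call began, along the tool's axes at that moment; what a row does not reach only later rows make up. A row lasts 1/10 s, in which the tool goes at most 50 mm and 8.59 degrees, less where a joint would pass 70% of its speed; a pose out of reach is approached as far as the arm can. A call with a number of a shift or a turn outside -1 to 1 is refused whole. A call with a gripper value outside its range is refused whole. "fingers" is the opening, from -1 (shut) to 1 (fully open), set as the call begins (left out, the last holds). The fingers move at their own pace and stop on an object; "squeeze" is the grip in N (left out, the last holds). Time passes only in rows, so rows that repeat a pose let the fingers close. It gives the time, the measured TCP pose, the force, the opening and the grip force at its end, in the units of the state.
- status.read_state(): the state, without advancing time (a new reading comes with each control period).
- vision.camera(name): name is "scene" or "top" or "wrist"; returns the picture (420x560x3 uint8, blue, green, red); there is no depth.
- vision.calibration(name): a dict with "fx", "fy", "cx", "cy" (pixels), "rvec" (rotation vector, rad) and "tvec" (3), from world to camera coordinates, as OpenCV has them; the wrist camera has in their place "T_tool_cam" (4x4, takes a point from camera to tool coordinates, whose origin is the TCP and whose axes are the flange's). Camera axes: x right, y down, z forward; pixel columns grow to the right and rows downward; lengths in m; the calibration is good to about 2 mm. A picture is of the moment at which its call begins: read the wrist's pose just before it. calibration takes no time and is no camera call.
- job.close_job(): hands the job in; it is judged then, once.
Trained networks look in the newest picture that a camera, given by its name, has taken for a name from the list of things; names that differ only in an ending like _2 or _b are one class to them, and where a whole thing is asked for, a point or a joint stands for the part that bears it (a point fixed in the world has none). Each returns a list of dicts, best first, with "conf" (0 to 1); they miss things now and then, are a little off and sometimes report something else, mostly with a low value. They report only what shows in the picture. A call takes as long as a camera call. They do not tell look-alikes from the thing itself.
- spotter.boxes_of(camera, name): "point" ([x, y, z] in m, in world coordinates, good to about 4 mm: the middle of the surface that is visible of it).
- spotter.regions_of(camera, name): "pixels" (420x560 bool, what is visible of it).
The state is a dict: "time": time; "joint_positions": joint angles; "joint_vel": joint speeds; "joint_torque": joint torques, N m; "ee_pos": TCP position; "eef_rot": TCP orientation; "ft_force": force on the tool from outside, world axes, zero at the start; "torque": the same for the moment, N m; "width": finger opening in m; "grip_force": force on a finger pad.
Only numpy, scipy, OpenCV 4.12 (cv2) and the standard library are available. Lean on these libraries where they do the work, as an engineer would, in place of code of your own. Each camera call takes 0.05 s, during which the arm holds its last target. There are 200 camera calls.

## Working session

There is one attempt and no reset: what is moved stays moved. The work goes in short steps, Python scripts to look and compute and a tool call to move; the robot and the scene stay as the last step left them, time stands still between calls to the robot, and variables do not carry over. Pictures are saved under pics/ and viewed, at most 10 in all, crops included, and the job is handed in when it is done.

Besides the shell and the picture viewer there is one more tool, called after "Request:" as name([rows], argument=value, ...), one row to a line, values as JSON. play_rows: Moves the arm, as the interface text tells. Shift numbers are shares of 150 mm and turn numbers shares of 30 degrees, none past 1 either way. Its arguments: {"type":"object","properties":{"series":{"type":"array","items":{"type":"array","items":{"type":"number"}}},"fingers":{"type":"number"},"squeeze":{"type":"number"}},"required":["series"]}

```bash
mkdir -p pics; cat > h.py <<'E'
import numpy as np, cv2
from scipy.spatial.transform import Rotation as R
from bench import status, vision, job, spotter, r
def cam(n):
    c=vision.calibration(n); K=np.array([[c['fx'],0,c['cx']],[0,c['fy'],c['cy']],[0,0,1.]])
    if n!='wrist': return K,cv2.Rodrigues(np.array(c['rvec'],float))[0],np.array(c['tvec'],float).ravel()
    s=status.read_state(); T=np.eye(4); T[:3,:3]=R.from_quat(s['eef_rot']).as_matrix(); T[:3,3]=s['ee_pos']
    W=np.linalg.inv(T@np.array(c['T_tool_cam'])); return K,W[:3,:3],W[:3,3]
def proj(C,p):
    K,Rm,t=C; q=K@(Rm@np.array(p,float)+t); return q[:2]/q[2]
def ray(C,px):
    K,Rm,t=C; d=Rm.T@np.linalg.inv(K)@np.array([px[0],px[1],1.]); return -Rm.T@t,d/np.linalg.norm(d)
def onz(C,px,z):
    o,d=ray(C,px); return o+d*(z-o[2])/d[2]
def tri(L):
    A=np.zeros((3,3));b=np.zeros(3)
    for C,px in L:
        o,d=ray(C,px);M=np.eye(3)-np.outer(d,d);A+=M;b+=M@o
    return np.linalg.solve(A,b)
def move(p,Rt,s=None):
    "numbers for play_rows from the measured pose"
    s=s or status.read_state(); R0=R.from_quat(s['eef_rot'])
    d=R0.inv().apply(np.array(p)-s['ee_pos'])/.15
    w=(R0.inv()*Rt).as_rotvec()/np.radians(30)
    return np.round(np.r_[d,w],3)
E
python3 - <<'E'
from h import *
s=status.read_state();print({k:np.round(v,3) for k,v in s.items()},r.grasp_offset)
for n in('scene','top'):
    im=vision.camera(n);cv2.imwrite(f'pics/{n}0.png',im)
    K,Rm,t=cam(n);print(n,K[0,0],(-Rm.T@t).round(3),Rm[2].round(2))
    for k in('rail','slide','slide_tray','post_top','grip_block','pointer','focus_clip','stage_face','tweezers','marker','tape'):
        print(k,[(np.round(b['point'],3).tolist(),round(b['conf'],2)) for b in spotter.boxes_of(n,k)][:6])
E
```

```text
{'time': np.float64(0.0), 'joint_positions': array([-1.19 ,  0.333, -0.065,  1.461,  0.022,  1.35 , -0.088]), 'joint_vel': array([ 0.   , -0.001, -0.002, -0.001, -0.001,  0.   , -0.001]), 'joint_torque': array([-2.0000e-03, -6.2326e+01,  2.3000e-02, -3.8990e+01, -6.2000e-02,
        4.0000e-02,  0.0000e+00]), 'ee_pos': array([0.246, 0.575, 0.404]), 'eef_rot': array([ 0.201,  0.98 , -0.001, -0.   ]), 'ft_force': array([-0.103, -0.048,  0.169]), 'torque': array([-0.035, -0.007,  0.   ]), 'grip_force': np.float64(0.0), 'width': np.float64(0.087)} 0.1635
scene 433.04104031195885 [ 0.075 -0.352  1.015] [ 0.4   0.53 -0.75]
rail [([0.615, -0.021, 0.038], 0.86)]
slide [([0.505, 0.379, 0.006], 0.75), ([0.535, 0.252, 0.003], 0.71), ([0.363, 0.352, -0.002], 0.57)]
slide_tray [([0.509, 0.39, 0.004], 0.86), ([0.402, 0.627, 0.002], 0.77), ([0.616, -0.02, 0.034], 0.56)]
post_top [([0.622, 0.055, 0.071], 0.8)]
grip_block [([0.501, 0.379, 0.007], 0.73), ([0.361, 0.354, 0.005], 0.53), ([0.538, 0.251, 0.004], 0.53)]
pointer [([0.625, 0.052, 0.072], 0.88)]
focus_clip [([0.616, -0.02, 0.03], 0.84)]
stage
[... 201 characters left out ...]
 -0.02 -1.  ]
rail [([0.617, 0.01, 0.037], 0.64)]
slide [([0.496, 0.387, 0.007], 0.91), ([0.362, 0.356, -0.004], 0.76)]
slide_tray [([0.511, 0.394, 0.002], 0.86), ([0.396, 0.629, 0.002], 0.73)]
post_top [([0.631, 0.056, 0.077], 0.91)]
grip_block [([0.539, 0.251, 0.01], 0.85), ([0.63, 0.05, 0.075], 0.61), ([0.362, 0.36, 0.006], 0.56), ([0.502, 0.381, 0.003], 0.52)]
pointer [([0.629, 0.059, 0.075], 0.56), ([0.616, 0.011, 0.036], 0.55)]
focus_clip [([0.62, 0.008, 0.037], 0.64), ([0.501, 0.381, 0.006], 0.27)]
stage_face [([0.63, 0.052, 0.075], 0.95), ([0.494, 0.388, 0.005], 0.23)]
tweezers []
marker [([0.43, 0.162, 0.011], 0.49)]
tape [([0.759, 0.126, 0.018], 0.81), ([0.43, 0.162, 0.015], 0.34)]
```

View pics/top0.png

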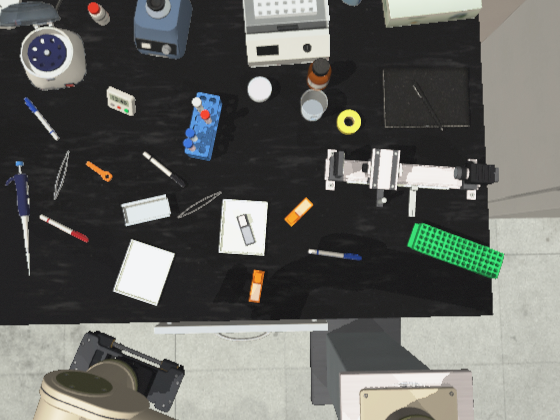

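View pics/scene0.png

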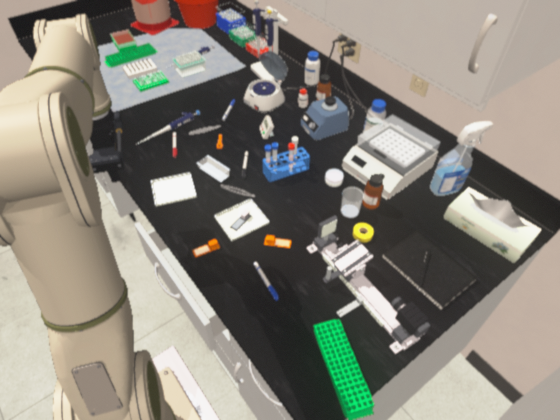

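Top view: the slide candidates are dark/aluminium at (244,228) in a white tray, orange at (298,211), and orange at (257,286). The white trays are at (243,227) and (144,272), plus a see-through box at (146,210). I choose the dark/aluminium slide at (244,228), in the rightmost white tray. The post is near (382,200) and the clip tongue near (412,203). I'll check the choice with a wrist close-up.

```bash
python3 - <<'E'
from h import *
print(np.round(vision.calibration('wrist')['T_tool_cam'],3),cam('wrist')[0])
C=cam('top')
for n,px,z in(('post',(382,200),.084),('clip',(412,203),.004),('tongue end',(412,216),.004),('slide',(244,228),.006),('rail L',(327,167),.022),('rail R',(478,180),.022)):print(n,onz(C,px,z).round(3))
Rt=R.from_quat([0,1,0,0])
print(move([.42,.385,.405],Rt))
E
```

```text
[[-0.    -0.954 -0.299  0.084]
 [ 1.    -0.001  0.001  0.001]
 [-0.001 -0.299  0.954  0.019]
 [ 0.     0.     0.     1.   ]] [[315.04279405   0.         281.78150898]
 [  0.         315.04279405 212.47336679]
 [  0.           0.           1.        ]]
post [0.562 0.063 0.084]
clip [ 0.56  -0.028  0.004]
tongue end [ 0.528 -0.027  0.004]
slide [0.505 0.386 0.006]
rail L [0.649 0.182 0.022]
rail R [ 0.613 -0.187  0.022]
[-1.566 -0.706 -0.002  0.     0.    -0.771]
```

Request:
play_rows([
  [-0.33,-0.1,0.1,0,0,-0.25],
  [-0.64,-0.2,0.2,0,0,-0.5],
  [-0.96,-0.3,0.3,0,0,-0.77],
])

```text
time: 1.5
ee_pos: [0.3556, 0.4805, 0.3616]
eef_rot: [-0.002, 1.0, 0.0, 0.0]
ft_force: [0.4, 1.1, 1.1]
width: 0.0873
grip_force: 0.0
```

```bash
python3 - <<'E'
from h import *
Rt=R.from_quat([0,1,0,0])
print(status.read_state()['time'],move([.465,.386,.36],Rt))
E
```

```text
1.5 [-0.726 -0.633  0.011  0.001  0.001  0.009]
```

Request:
play_rows([
  [-0.24,-0.2,0,0,0,0],
  [-0.48,-0.42,0,0,0,0],
  [-0.73,-0.63,0,0,0,0],
  [-0.73,-0.63,0,0,0,0],
  [-0.73,-0.63,0,0,0,0],
])

```text
time: 2.0
ee_pos: [0.465, 0.386, 0.3619]
eef_rot: [0.002, 1.0, 0.0, 0.0]
ft_force: [-0.2, 0.6, 0.8]
width: 0.087
grip_force: 0.0
```

```bash
python3 - <<'E'
from h import *
C=cam('wrist');im=vision.camera('wrist');cv2.imwrite('pics/w1.png',im)
np.save('C1.npy',np.array([C[0],C[1],np.tile(C[2],(3,1))]))
for k in('slide','grip_block','slide_tray'):print(k,[(np.round(b['point'],3).tolist(),round(b['conf'],2)) for b in spotter.boxes_of('wrist',k)])
s=status.read_state();print(s['time'],s['ee_pos'],proj(C,[.505,.386,.006]))
cv2.imwrite('pics/w1c.png',cv2.resize(im[100:320,160:420],None,fx=3,fy=2.7))
E
```

```text
slide [([0.539, 0.258, 0.003], 0.9), ([0.502, 0.388, 0.013], 0.8), ([0.36, 0.359, 0.004], 0.66)]
grip_block [([0.493, 0.386, 0.009], 0.89), ([0.536, 0.256, 0.003], 0.83)]
slide_tray [([0.402, 0.621, 0.004], 0.85)]
2.2 [0.46281428 0.38829488 0.36196526] [280.60154368 227.58907626]
```

View pics/w1c.png

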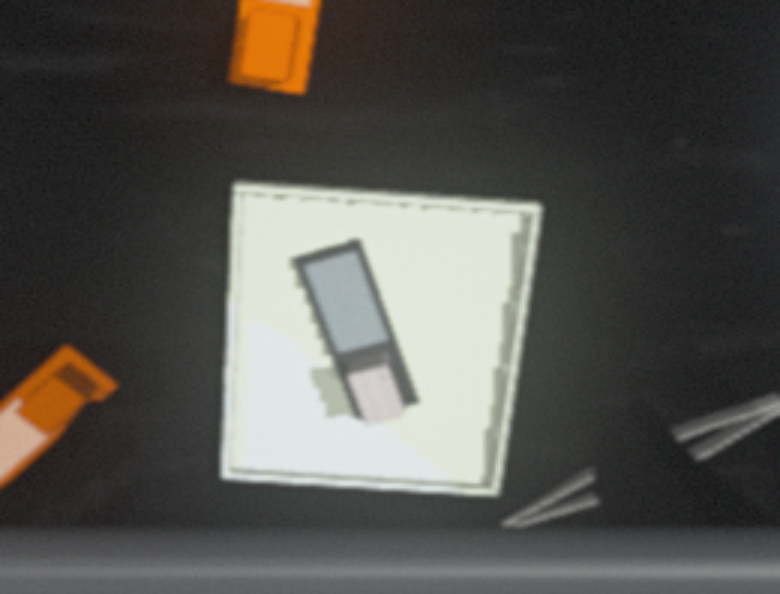

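The crop shows the dark carrier with its aluminium block end at full-picture (285,244), farther from the robot (picture down = +x). It lies in the white tray. The orange ones are the look-alikes. Next is the rail.

Request:
play_rows([
  [0,-0.33,0,0,0,0],
  [-0.1,-0.66,0,0,0,0],
  [-0.25,-0.99,0,0,0,0],
])

```text
time: 2.5
ee_pos: [0.4978, 0.2437, 0.3622]
eef_rot: [-0.001, 1.0, 0.0, -0.0]
ft_force: [0.6, 0.3, -0.7]
width: 0.0871
grip_force: 0.0
```

Request:
play_rows([
  [0,-0.33,0,0,0,0],
  [0,-0.66,0,0,0,0],
  [0,-1,0,0,0,0],
])

```text
time: 2.8
ee_pos: [0.498, 0.0942, 0.3621]
eef_rot: [-0.0, 1.0, 0.0, 0.0]
ft_force: [0.3, -0.3, -0.3]
width: 0.0872
grip_force: 0.0
```

Request:
play_rows([
  [0,-0.3,0,0,0,0],
  [0,-0.45,0,0,0,0],
  [0,-0.45,0,0,0,0],
  [0,-0.45,0,0,0,0],
])

```text
time: 3.2
ee_pos: [0.4984, 0.0285, 0.3621]
eef_rot: [0.0, 1.0, 0.0, 0.0]
ft_force: [-0.6, 0.9, 0.5]
width: 0.0869
grip_force: 0.0
```

```bash
python3 - <<'E'
from h import *
C=cam('wrist');im=vision.camera('wrist');cv2.imwrite('pics/w2.png',im)
np.save('C2.npy',np.array([C[0],C[1],np.tile(C[2],(3,1))]))
s=status.read_state();print(s['time'],s['ee_pos'],s['eef_rot'])
cv2.imwrite('pics/w2c.png',cv2.resize(im[60:360,80:480],None,fx=2,fy=2,interpolation=cv2.INTER_CUBIC))
E
```

```text
3.25 [0.49843618 0.02920502 0.36199947] [-4.76989371e-04  9.99999836e-01  3.12386668e-04  4.61152902e-05]
```

View pics/w2c.png

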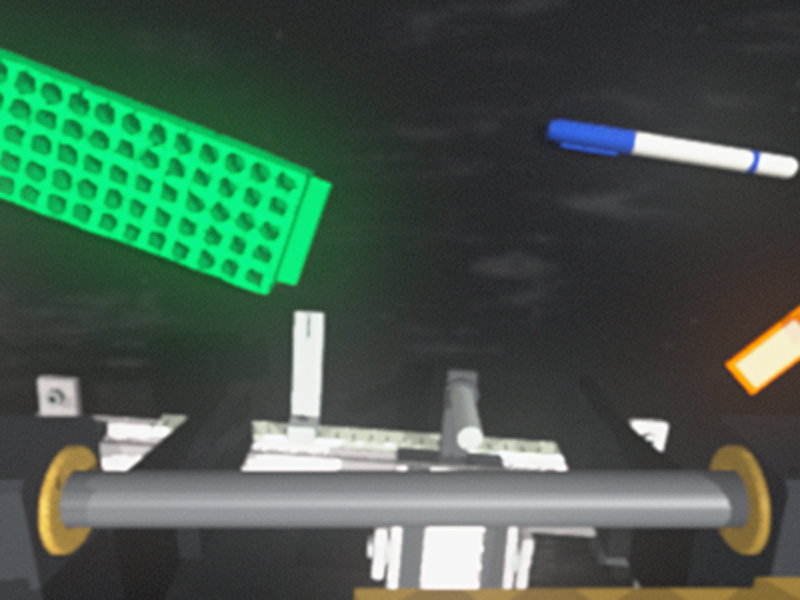

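The wrist view shows the post top at crop (470,437), full (315,278.5). The clip tongue's front end is at crop (309,313), full (234.5,216.5). The stage is half hidden by the gripper and lies to the right (+y) of the clip.

```bash
cat >> h.py <<'E'
def load(n):
    a=np.load(n);return a[0],a[1],a[2][0]
def c2(x,y,f=2,ox=80,oy=60): return ((x+.5)/f-.5+ox,(y+.5)/f-.5+oy)
E
python3 - <<'E'
from h import *
C=load('C2.npy');T=cam('top')
P=tri([(C,c2(470,437)),(T,(382.3,200.5))]);print('post tri',P.round(4), 'wrist@.084',onz(C,c2(470,437),.084).round(4))
a=onz(C,c2(309,313),.004);b=onz(C,c2(305.5,416),.004);print('tongue',a.round(4),b.round(4),np.degrees(np.arctan2(*(b-a)[1::-1])))
s1=onz(C,c2(254,425),.022);s2=onz(C,c2(556,446),.022);print('strip',s1.round(4),s2.round(4),np.degrees(np.arctan2(-(s2-s1)[0],(s2-s1)[1])))
f1=onz(C,c2(38,378),.005);f2=onz(C,c2(666,422),.005);print('feet',f1,f2,np.degrees(np.arctan2(-(f2-f1)[0],(f2-f1)[1])))
# from top, upscaled crop of rail
im=cv2.imread('pics/top0.png');cv2.imwrite('pics/t0c.png',cv2.resize(im[130:230,310:510],None,fx=4,fy=4,interpolation=cv2.INTER_CUBIC))
E
```

```text
post tri [0.5615 0.0611 0.0803] wrist@.084 [0.5596 0.0605 0.084 ]
tongue [ 0.5255 -0.0235  0.004 ] [ 0.5902 -0.0286  0.004 ] -4.486446428783506
strip [ 0.5865 -0.055   0.022 ] [0.6003 0.1174 0.022 ] -4.575457515047472
feet [ 0.56479419 -0.18302147  0.005     ] [0.59406841 0.18670026 0.005     ] -4.527180678965123
```

View pics/t0c.png

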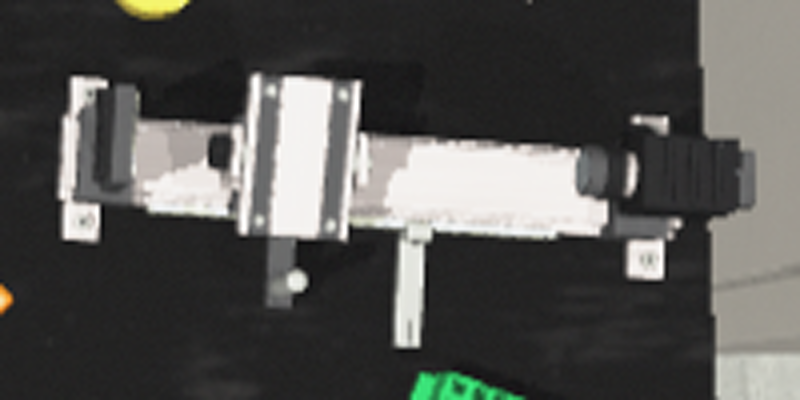

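Request:
play_rows([
  [-0.2,0.1,0,0,0,0.15],
  [-0.41,0.215,0.1,0,0,0.15],
  [-0.41,0.215,0.4,0,0,0.15],
  [-0.41,0.215,0.7,0,0,0.15],
  [-0.41,0.215,0.83,0,0,0.15],
])

```text
time: 3.75
ee_pos: [0.5585, 0.062, 0.233]
eef_rot: [0.038, 0.999, -0.0, -0.003]
ft_force: [-0.3, 0.3, -0.2]
width: 0.0869
grip_force: 0.0
```

Request:
play_rows([
  [0,0,0,0,0,0],
  [0,0,0,0,0,0],
  [0,0,0,0,0,0],
  [0,0,0,0,0,0],
  [0,0,0,0,0,0],
], fingers=-1, squeeze=20)

```text
time: 4.25
ee_pos: [0.5604, 0.0597, 0.2386]
eef_rot: [0.04, 0.999, 0.0, 0.001]
ft_force: [-0.6, 0.3, 0.5]
width: 0.0548
grip_force: 0.0
```

Request:
play_rows([
  [0,0,0,0,0,0],
  [0,0,0,0,0,0],
  [0,0,0,0,0,0],
])

```text
time: 4.55
ee_pos: [0.5601, 0.0596, 0.2376]
eef_rot: [0.04, 0.999, 0.0, 0.0]
ft_force: [-0.5, -0.1, 0.0]
width: 0.0311
grip_force: 0.0
```

Request:
play_rows([
  [0,0,0,0,0,0],
  [0,0,0,0,0,0],
  [0,0,0,0,0,0],
  [0,0,0,0,0,0],
  [0,0,0,0,0,0],
])

```text
time: 5.05
ee_pos: [0.56, 0.0595, 0.2374]
eef_rot: [0.04, 0.999, -0.0, -0.0]
ft_force: [-0.3, -0.9, 0.4]
width: 0.0111
grip_force: 20.0
```

Request:
play_rows([
  [0,-0.12,0,0,0,0],
  [0,-0.25,0,0,0,0],
  [0,-0.38,0,0,0,0],
  [0,-0.5,0,0,0,0],
  [0,-0.57,0,0,0,0],
])

```text
time: 5.55
ee_pos: [0.5531, -0.0256, 0.2374]
eef_rot: [0.04, 0.999, 0.001, -0.0]
ft_force: [0.6, 4.7, -0.8]
width: 0.0111
grip_force: 20.0
```

Request:
play_rows([
  [0,0,0,0,0,0],
  [0,0,0,0,0,0],
  [0,0,0,0,0,0],
])

```text
time: 5.85
ee_pos: [0.5531, -0.0259, 0.2374]
eef_rot: [0.04, 0.999, -0.0, -0.0]
ft_force: [-0.8, -4.5, 0.3]
width: 0.0114
grip_force: 20.0
```

```bash
python3 - <<'E'
from h import *
s=status.read_state();u=np.array([.0788,.9969]);print(s['ee_pos'],s['ee_pos'][:2]@u,s['time'])
C=cam('wrist');im=vision.camera('wrist');print(proj(C,[.5262,-.0235,.004]))
cv2.imwrite('pics/w3c.png',cv2.resize(im[100:400,80:480],None,fx=2,fy=2,interpolation=cv2.INTER_CUBIC))
E
```

```text
[ 0.55314993 -0.02586339  0.23738376] 0.017804996689818286 5.85
[280.49399667 198.44787582]
```

View pics/w3c.png

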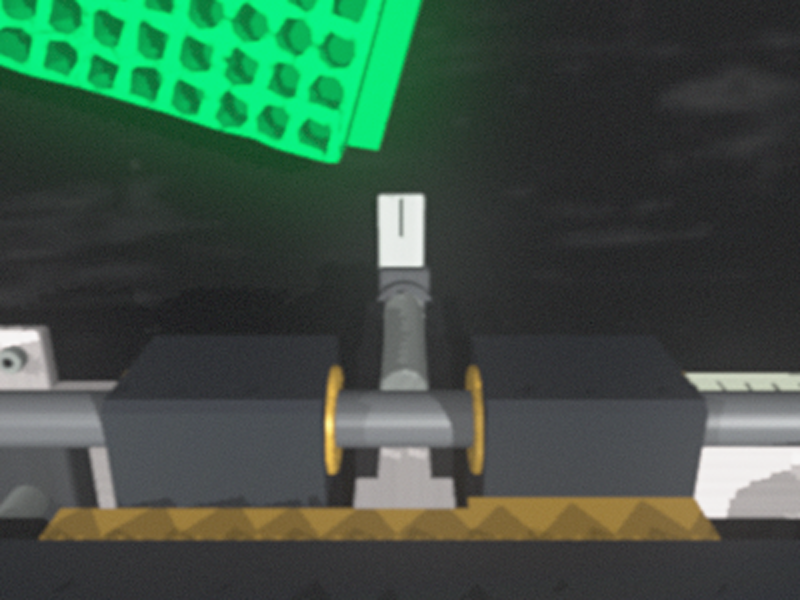

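The carriage arm (crop 379–430) sits almost squarely over the tongue (377–425), about 1 mm to the +y side. I'll measure the edges more exactly.

```bash
python3 - <<'E'
from h import *
im=cv2.imread('pics/w3c.png').astype(float).mean(2)
for r0,r1,n in((200,225,'tongue a'),(240,262,'tongue b'),(270,284,'arm front')):
    p=cv2.GaussianBlur(im[r0:r1].mean(0)[None],(5,1),0)[0];g=np.diff(p)
    def peak(lo,hi,s):
        w=np.clip(s*g[lo:hi],0,None);w[w<w.max()*.3]=0;return (w*(np.arange(lo,hi)+.5)).sum()/w.sum()
    L=peak(365,392,1);H=peak(415,440,-1);print(n,L.round(1),H.round(1),(L+H)/2)
    if n=='arm front':print(p[365:445:2].round())
E
```

```text
tongue a 377.5 423.7 400.56406417526176
tongue b 378.3 423.4 400.8743393164806
arm front 379.2 428.7 403.9641585666746
[ 50.  50.  50.  50.  50.  52.  60.  78.  97. 109. 112. 112. 113. 111.
 109. 107. 106. 106. 105. 104. 104. 105. 107. 107. 108. 109. 110. 112.
 114. 114. 112. 102.  84.  65.  57.  55.  54.  54.  54.  54.]
```

Request:
play_rows([
  [0,-0.008,0,0,0,0],
  [0,-0.008,0,0,0,0],
  [0,-0.008,0,0,0,0],
])

```text
time: 6.2
ee_pos: [0.5531, -0.026, 0.2374]
eef_rot: [0.04, 0.999, 0.0, -0.0]
ft_force: [-1.1, 1.3, -0.8]
width: 0.0111
grip_force: 20.0
```

```bash
cat > edge.py <<'E'
from h import *
s=status.read_state();u=np.array([.0788,.9969]);print(s['ee_pos'],s['ee_pos'][:2]@u,s['time'])
im=vision.camera('wrist');cv2.imwrite('pics/w4.png',im)
im=cv2.resize(im[100:400,80:480],None,fx=2,fy=2,interpolation=cv2.INTER_CUBIC).astype(float).mean(2)
for r0,r1,n in((200,225,'tongue a'),(240,262,'tongue b'),(270,284,'arm front')):
    p=cv2.GaussianBlur(im[r0:r1].mean(0)[None],(5,1),0)[0];g=np.diff(p)
    def peak(lo,hi,s):
        w=np.clip(s*g[lo:hi],0,None);w[w<w.max()*.3]=0;return (w*(np.arange(lo,hi)+.5)).sum()/w.sum()
    L=peak(365,396,1);H=peak(412,445,-1);print(n,L.round(1),H.round(1),((L+H)/2-403.6)/(H-L)*16,'mm')
E
python3 edge.py
```

```text
[ 0.5531415  -0.02600477  0.23740299] 0.017663399367800457 6.2
tongue a 377.3 423.3 -1.1477805402021495 mm
tongue b 377.4 423.0 -1.184724052103316 mm
arm front 377.4 429.1 -0.11407823539012635 mm
```

Request:
play_rows([
  [0,-0.009,0,0,0,0],
  [0,-0.009,0,0,0,0],
  [0,-0.009,0,0,0,0],
])

```text
time: 6.55
ee_pos: [0.553, -0.0276, 0.2374]
eef_rot: [0.04, 0.999, 0.0, -0.0]
ft_force: [-2.4, 4.8, 0.1]
width: 0.0112
grip_force: 20.0
```

```bash
python3 edge.py
```

```text
[ 0.55300297 -0.02762962  0.23741815] 0.0160326688191349 6.55
tongue a 381.5 427.7 0.34323490808266216 mm
tongue b 382.3 427.4 0.43921597710259375 mm
arm front 379.9 429.2 0.2953986438386439 mm
```

Request:
play_rows([
  [0,0,0,0,0,0],
  [0,0,0,0,0,0],
  [0,0,0,0,0,0],
  [0,0,-0.3,0,0,0],
  [0,0,-0.6,0,0,0],
], fingers=0.2)

```text
time: 7.1
ee_pos: [0.5526, -0.0287, 0.3277]
eef_rot: [0.04, 0.999, -0.001, -0.001]
ft_force: [1.3, -0.6, 0.3]
width: 0.0432
grip_force: 0.0
```

Request:
play_rows([
  [-0.15,0,0,0,0,0],
  [-0.33,0,0,0,0,0],
  [-0.33,0,0,0,0,0],
  [-0.33,0,0,0,0,0],
])

```text
time: 7.5
ee_pos: [0.6024, -0.0325, 0.327]
eef_rot: [0.04, 0.999, -0.0, -0.0]
ft_force: [0.4, -0.5, -0.7]
width: 0.0519
grip_force: 0.0
```

```bash
cat > shot.py <<'E'
import sys
from h import *
n=sys.argv[1];C=cam('wrist');s=status.read_state();im=vision.camera('wrist');cv2.imwrite(f'pics/{n}.png',im)
np.save(f'C{n}.npy',np.array([C[0],C[1],np.tile(C[2],(3,1))]));print(s['time'],s['ee_pos'],s['eef_rot'])
E
python3 shot.py s1
```

```text
7.5 [ 0.60235528 -0.03254536  0.32700786] [ 4.03308129e-02  9.99186273e-01 -3.15083264e-04 -3.42852558e-04]
```

Request:
play_rows([
  [-0.33,0,0,0,0,0],
  [-0.66,0,0,0,0,0],
  [-0.66,0,0,0,0,0],
  [-0.66,0,0,0,0,0],
])

```text
time: 7.95
ee_pos: [0.701, -0.0403, 0.326]
eef_rot: [0.04, 0.999, -0.0, -0.001]
ft_force: [-0.2, -0.0, 0.6]
width: 0.0521
grip_force: 0.0
```

```bash
python3 shot.py s2; python3 - <<'E'
from h import *
a=cv2.imread('pics/s1.png');b=cv2.imread('pics/s2.png')
cv2.imwrite('pics/s12.png',np.hstack([cv2.resize(i[:,180:380],None,fx=2,fy=1.42) for i in(a,b)]))
E
```

```text
7.95 [ 0.7009783  -0.04026934  0.3259937 ] [ 4.02119592e-02  9.99190435e-01 -3.75642570e-04 -1.15425790e-03]
```

View pics/s12.png

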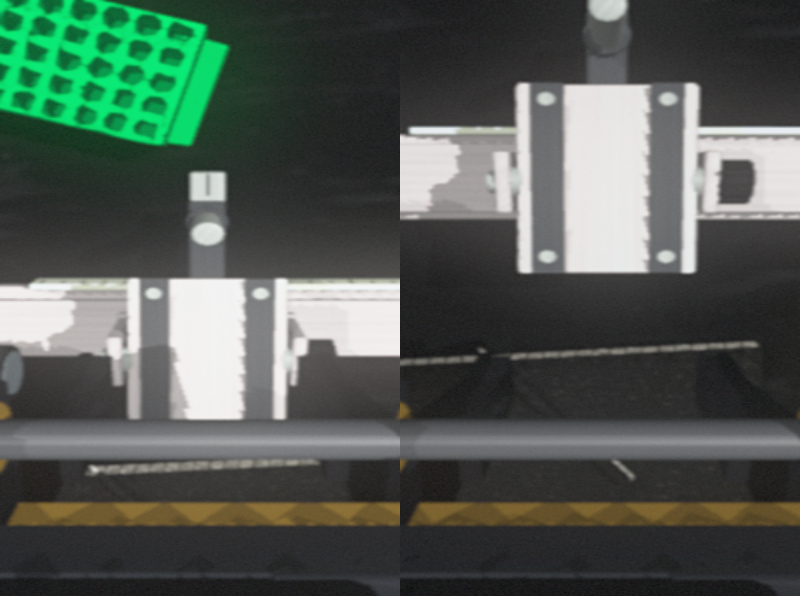

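Both frames show the carriage aligned over the clip and the post undisturbed. In the second frame the plate corners are at composite (516,83), (698,83), (697,272) and (518,272). I'll fit the slope from the edges in these frames.

```bash
cat > fit.py <<'E'
from h import *
from scipy.optimize import least_squares
C1,C2,T=load('Cs1.npy'),load('Cs2.npy'),cam('top')
def prof(f,rows,c0,c1,ax):
    im=cv2.imread(f'pics/{f}.png').astype(float).mean(2)
    return im[rows[0]:rows[1],c0:c1].mean(ax)
g=lambda p,o,lo,hi,s:(lambda w:(w*(np.arange(lo,hi)+.5)).sum()/w.sum())((lambda w:np.where(w<.3*w.max(),0,w))(np.clip(s*np.diff(p)[lo-o:hi-o],0,None)))
p=prof('s2',(40,220),268,300,1); f2=g(p,40,50,66,1); b2=g(p,40,184,200,-1)   # white groove
p=prof('s1',(180,220),270,298,1); f1=g(p,180,188,204,1)
def cols(f,r):
    p=prof(f,r,210,360,0);return p
a=cols('s2',(62,68));b=cols('s2',(182,188))
fl,fr=g(a,210,230,246,1),g(a,210,322,338,-1);bl,br=g(b,210,230,246,1),g(b,210,322,338,-1)
print('rows',f2,b2,f1,'cols',fl,fr,bl,br)
yr=-np.radians(4.52);ux=np.array([np.cos(yr),np.sin(yr),0]);uy=np.array([-np.sin(yr),np.cos(yr),0]);O=np.array([.6299,-.0016,0])
def pt(x0,y0,t,x,y,z):
    t=np.radians(t);return O+(x0+x*np.cos(t)-z*np.sin(t))*ux+(y0+y)*uy+np.array([0,0,.075+x*np.sin(t)+z*np.cos(t)])
def tp(x,y):return ((x+.5)/4-.5+310,(y+.5)/4-.5+130)
def res(v):
    x0,y0,t,ex,ey,tx,ty=v
    q=lambda C,x,y,z:proj(C,pt(x0,y0,t,x,y,z));e=np.array([ex,ey])
    o=[]
    o.append((q(C2,-.046,0,0)+e)[1]-f2);o.append((q(C2,.046,0,0)+e)[1]-b2);o.append((q(C1,-.046,0,0)+e)[1]-f1)
    for x,r,L,H in((-.042,0,fl,fr),(.042,0,bl,br)):
        o+=[.7*((q(C2,x,-.032,.0025)+e)[0]-L),.7*((q(C2,x,.032,.0025)+e)[0]-H)]
    for (x,y),px in zip(((-.046,.032),(-.046,-.032),(.046,.032),(.046,-.032)),(tp(239,235),tp(347,241),tp(250,74),tp(360,81))):
        P=pt(x0,y0,t,x,y,.0025)+.0868*uy
        o+=list(.6*(proj(T,P)+[tx,ty]-px))
    o+=[ex/3,ey/3,tx/1.5,ty/1.5];return np.array(o)
if __name__=='__main__':
    for t0 in(8,15):
        s=least_squares(res,[0,-.03,t0,0,0,0,0],loss='soft_l1',x_scale=[.001,.001,1,1,1,1,1]);print(s.x.round(4),s.cost)
    print(s.fun.round(2));J=s.jac;print('sd t',np.sqrt(np.diag(np.linalg.inv(J.T@J)))[:3].round(4))
E
python3 fit.py
```

```text
rows 59.261241483724454 191.5848997098524 195.69798541160128 cols 237.36225212464586 329.3736059479554 238.4331983805668 327.4760479041916
[-9.00000e-04 -3.08000e-02  1.15227e+01  9.59000e-02 -1.03940e+00
  2.04500e-01 -5.83700e-01] 0.4943806525581451
[-9.00000e-04 -3.08000e-02  1.15227e+01  9.59000e-02 -1.03940e+00
  2.04500e-01 -5.83700e-01] 0.4943806525515213
[ 0.03 -0.14  0.22 -0.46  0.01  0.14  0.26 -0.26 -0.19 -0.13 -0.02  0.12
  0.3   0.1   0.35  0.03 -0.35  0.14 -0.39]
sd t [2.1000e-03 1.9000e-03 2.6648e+00]
```

```bash
python3 - <<'E'
from h import *
C=load('C1.npy');T=cam('top');f=lambda x,y:((x+.5)/3-.5+160,(y+.5)/2.7-.5+100)
a,b,c=[onz(C,f(*p),.006) for p in((295,260),(358,240),(416,402))]
print('width',np.linalg.norm(a-b),'len',np.linalg.norm(c-b));d=(c-b)[:2];d/=np.linalg.norm(d)
print('yaw',np.degrees(np.arctan2(d[1],d[0])))
ce=(a+c)/2;print('centre',ce,'block',ce[:2]+.022*d)
k=[onz(C,f(*p),.024) for p in((345,365),(388,352),(404,415),(362,424))]
print(np.mean(k,0),np.degrees(np.arctan2(*(k[2]+k[3]-k[0]-k[1])[1::-1])))
s=status.read_state();print(s['ee_pos'])
E
```

```text
width 0.024629948163002867 len 0.07481916327268354
yaw 17.057188562452076
centre [0.49943017 0.38388275 0.006     ] block [0.52046244 0.39033592]
[0.51740543 0.39034458 0.024     ] 12.563675269214784
[ 0.7003577  -0.04037644  0.32701994]
```

Request:
play_rows([
  [0.2,0.24,0,0,0,0],
  [0.35,0.5,0,0,0,0],
  [0.45,0.75,0,0,0,0],
  [0.55,0.95,0,0,0,0],
], fingers=0.2)

```text
time: 8.4
ee_pos: [0.6278, 0.1108, 0.3289]
eef_rot: [0.039, 0.999, 0.001, 0.001]
ft_force: [1.3, 0.7, 0.2]
width: 0.0526
grip_force: 0.0
```

Request:
play_rows([
  [0.14,0.28,0,0,0,0],
  [0.28,0.56,0,0,0,0],
  [0.4,0.82,0,0,0,0],
  [0.5,0.95,0,0,0,0],
])

```text
time: 8.8
ee_pos: [0.5637, 0.2603, 0.3287]
eef_rot: [0.038, 0.999, 0.001, 0.0]
ft_force: [0.2, 0.3, -0.3]
width: 0.0522
grip_force: 0.0
```

Request:
play_rows([
  [0.15,0.25,0,0,0,-0.25],
  [0.3,0.5,0,0,0,-0.5],
  [0.47,0.83,0.15,0,0,-0.72],
  [0.47,0.83,0.15,0,0,-0.72],
  [0.47,0.83,0.15,0,0,-0.72],
])

```text
time: 9.3
ee_pos: [0.5041, 0.3876, 0.3051]
eef_rot: [-0.15, 0.989, 0.0, -0.0]
ft_force: [-0.4, -0.5, -0.4]
width: 0.0522
grip_force: 0.0
```

```bash
python3 shot.py g1; python3 - <<'E'
from h import *
im=cv2.imread('pics/g1.png');cv2.imwrite('pics/g1c.png',cv2.resize(im[100:300,160:420],None,fx=3,fy=3,interpolation=cv2.INTER_CUBIC))
C=load('Cg1.npy');print(proj(C,[.519,.39,.024]))
E
```

```text
9.3 [0.50407242 0.38760515 0.30505989] [-1.49572912e-01  9.88750583e-01  1.98270573e-04 -4.35071555e-04]
[277.29698651 229.92861529]
```

View pics/g1c.png

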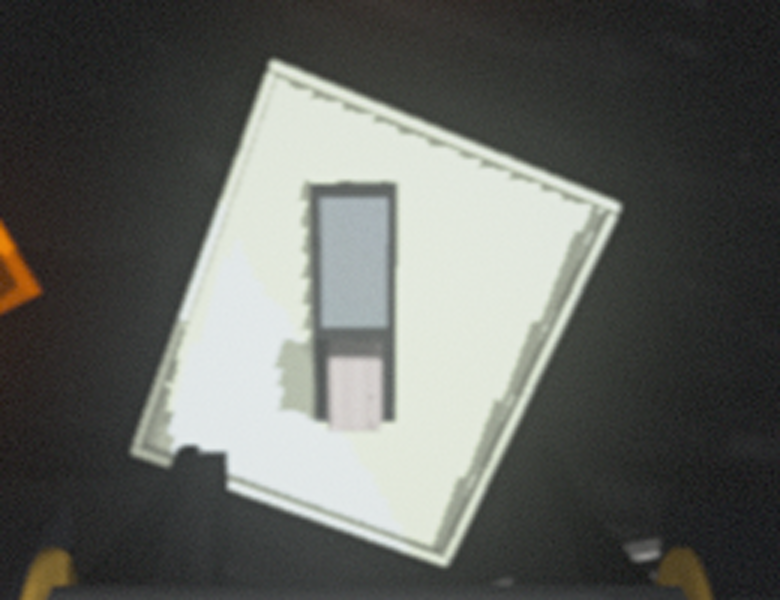

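The slide is square to the tool. The block top spans crop (328–382, 356–431), centred at (355.5,393).

```bash
python3 - <<'E'
from h import *
C=load('Cg1.npy');C0=load('C1.npy');T=cam('top')
p=c2(355.5,393,3,160,100);p0=((375.5)/3-.5+160,(388.5)/2.7-.5+100)
print('tri',tri([(C,p),(C0,p0)]).round(4),'at .024',onz(C,p,.024).round(4))
a,b,c,d=[onz(C,c2(x,y,3,160,100),.006) for x,y in((311,185),(396,183),(395,420),(317,420))]
print(np.linalg.norm(a-b),np.linalg.norm(b-c),'yaw',np.degrees(np.arctan2(*(c-b)[1::-1])))
m=(a+b)/2;yaw=np.radians(17.2);u=np.array([np.cos(yaw),np.sin(yaw),0]);print('block from tail',m+u*.060)
B=onz(C,p,.024)
Rt=R.from_euler('z',17.2,degrees=True)*R.from_quat([0,1,0,0])
tip=.003+.007
print(move([B[0],B[1],tip+.182],Rt))
E
```

```text
tri [0.5213 0.3911 0.0161] at .024 [0.5194 0.3909 0.024 ]
0.025111265262206337 0.07538548420477767 yaw 17.474211151018874
block from tail [0.5204824 0.3907078 0.006    ]
[-0.097  0.007  0.758 -0.001  0.001 -0.006]
```

Request:
play_rows([
  [-0.1,0.007,0.2,0,0,0],
  [-0.1,0.007,0.45,0,0,0],
  [-0.1,0.007,0.65,0,0,0],
  [-0.1,0.007,0.76,0,0,0],
  [-0.1,0.007,0.76,0,0,0],
])

```text
time: 9.85
ee_pos: [0.5208, 0.3897, 0.1896]
eef_rot: [-0.147, 0.989, -0.001, -0.001]
ft_force: [-0.9, -0.6, -0.2]
width: 0.052
grip_force: 0.0
```

Request:
play_rows([
  [0,0,0,0,0,0],
  [0,0,0,0,0,0],
  [0,0,0,0,0,0],
  [0,0,0,0,0,0],
  [0,0,0,0,0,0],
], fingers=-1, squeeze=25)

```text
time: 10.35
ee_pos: [0.5206, 0.3919, 0.1915]
eef_rot: [-0.148, 0.989, 0.0, 0.0]
ft_force: [-0.4, 0.4, -0.3]
width: 0.0203
grip_force: 0.1
```

Request:
play_rows([
  [0,0,0,0,0,0],
  [0,0,0,0,0,0],
  [0,0,0,0,0,0],
])

```text
time: 10.65
ee_pos: [0.5207, 0.3918, 0.1913]
eef_rot: [-0.148, 0.989, 0.0, 0.0]
ft_force: [-1.3, -1.0, 4.7]
width: 0.0155
grip_force: 24.8
```

Request:
play_rows([
  [0,0,-0.15,0,0,0],
  [0,0,-0.4,0,0,0],
  [0,0,-0.7,0,0,0],
  [0,0,-1,0,0,0],
  [0,0,-1,0,0,0],
])

```text
time: 11.15
ee_pos: [0.5218, 0.3926, 0.3481]
eef_rot: [-0.148, 0.989, 0.003, 0.005]
ft_force: [1.2, 0.3, -0.9]
width: 0.0159
grip_force: 24.7
```

```bash
cat > place.py <<'E'
import sys
from h import *
t=11.5;yr=-4.52
def target(h,dx=0,dy=0,x0=.022,z0=.1883,t=t):
    a=np.radians(yr);O=np.array([.6299,-.0016,.075]);ux=np.array([np.cos(a),np.sin(a),0]);uy=np.array([-np.sin(a),np.cos(a),0])
    M=O-.001*ux-.0303*uy
    Rs=R.from_euler('ZY',[yr,-t],degrees=True)
    return M+Rs.apply([x0+dx,dy,z0+h]),Rs*R.from_quat([0,1,0,0])
if __name__=='__main__':
    p,Rt=target(float(sys.argv[1]));s=status.read_state()
    print(s['time'],'target',p.round(4),'now',s['ee_pos'].round(4),'move',move(p,Rt),'F',s['ft_force'].round(1),s['width'],s['grip_force'])
E
python3 place.py .06; python3 shot.py h1; python3 - <<'E'
from h import *
im=cv2.imread('pics/h1.png');cv2.imwrite('pics/h1c.png',cv2.resize(im[130:400,160:410],None,fx=2.2,fy=2.2,interpolation=cv2.INTER_CUBIC))
E
```

```text
11.15 target [ 0.5987 -0.0295  0.3227] now [0.5218 0.3926 0.3481] move [ 0.334 -2.841  0.154  0.084 -0.362  0.714] F [ 1.2  0.3 -0.9] 0.015905555741485056 24.748961627483368
11.15 [0.5217531  0.39255095 0.34813561] [-0.14786476  0.98899307  0.00290891  0.00450089]
```

View pics/h1c.png

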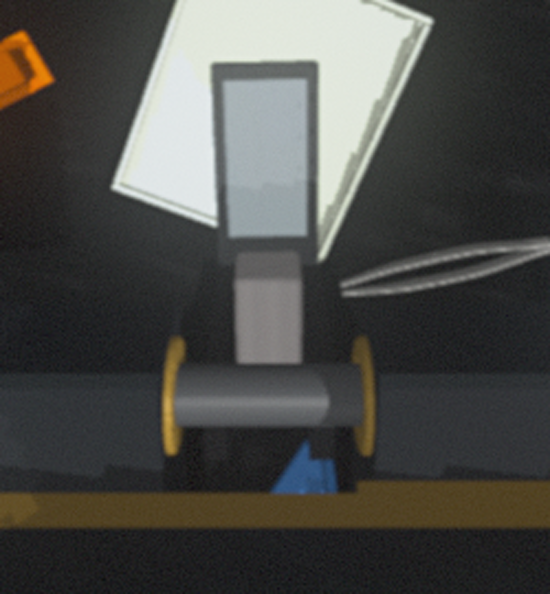

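The slide is held straight by its block, with tail corners at crop (212,63) and (318,61). I'll compare these with the rigid model to get its place in the hand.

```bash
python3 - <<'E'
from h import *
from scipy.optimize import least_squares
c=vision.calibration('wrist');Tc=np.linalg.inv(np.array(c['T_tool_cam']));K=cam('wrist')[0];C=(K,Tc[:3,:3],Tc[:3,3])
f=lambda x,y:np.array(c2(x,y,2.2,160,130))
# slide pts (slide frame): tail top corners, block top tail-side edge corners, glass/edges near block
S=np.array([[-.038,-.013,.003],[-.038,.013,.003],[.010,-.008,.021],[.010,.008,.021]])
px=np.array([f(212,64),f(318,62),f(235,279),f(302,279)])
Q=R.from_quat([0,1,0,0])
def res(v):
    x,y,z,pit,yaw=v
    Rr=Q.inv()*R.from_euler('ZY',[yaw,pit],degrees=True)
    P=Rr.apply(S-[.022,0,0])+[x,y,z]   # block base at tool x,y ; underside z
    return np.r_[np.ravel([proj(C,p) for p in P]-px),(z-.1883)/.0006,x/.0015,y/.0015]
s=least_squares(res,[0,0,.188,0,0],x_scale=[.001,.001,.001,1,1]);print('x,y,z,pitch(+ = block down),yaw',s.x.round(4),s.fun.round(1))
E
```

```text
x,y,z,pitch(+ = block down),yaw [ 6.0000e-04  1.6000e-03  1.8830e-01 -1.1664e+00  7.7520e-01] [-0.4  0.2  0.6  0.4 -0.5  0.   0.  -0.4 -0.   0.4  1.1]
```

```bash
sed -i 's/-.0303\*uy/-.0320*uy/' place.py; python3 place.py .06
```

```text
11.2 target [ 0.5985 -0.0312  0.3227] now [0.5212 0.3922 0.3444] move [ 0.334 -2.851  0.136  0.079 -0.369  0.715] F [ 0.4  0.7 -0.7] 0.01558058380233642 24.749076068401337
```

Request:
play_rows([
  [0.06,-0.15,0,0,0,0],
  [0.1,-0.4,0,0,0,0],
  [0.15,-0.7,0,0,0,0],
  [0.2,-0.98,0,0,0,0],
])

```text
time: 11.6
ee_pos: [0.5345, 0.2405, 0.3392]
eef_rot: [-0.148, 0.989, -0.001, -0.001]
ft_force: [-0.3, -0.7, 0.4]
width: 0.0156
grip_force: 24.7
```

Request:
play_rows([
  [0.03,-0.25,0,0,0,0.2],
  [0.06,-0.5,0,0,0,0.35],
  [0.09,-0.75,0,0,0,0.5],
  [0.11,-0.98,0,0.05,-0.2,0.7],
  [0.11,-0.98,0,0.08,-0.36,0.71],
])

```text
time: 12.1
ee_pos: [0.5627, 0.091, 0.3395]
eef_rot: [0.043, 0.994, -0.009, 0.097]
ft_force: [-0.7, 0.6, -0.3]
width: 0.0158
grip_force: 24.7
```

```bash
python3 place.py .06
```

```text
12.1 target [ 0.5985 -0.0312  0.3227] now [0.5627 0.091  0.3395] move [-0.28  -0.79   0.176 -0.019 -0.012 -0.013] F [-0.7  0.6 -0.3] 0.015841844570483682 24.749029576778412
```

Request:
play_rows([
  [-0.09,-0.26,0,-0.01,-0.01,-0.01],
  [-0.18,-0.52,0,-0.01,-0.01,-0.01],
  [-0.28,-0.79,0,-0.01,-0.01,-0.01],
  [-0.28,-0.79,0.17,-0.01,-0.01,-0.01],
  [-0.28,-0.79,0.17,-0.01,-0.01,-0.01],
])

```text
time: 12.6
ee_pos: [0.598, -0.026, 0.3204]
eef_rot: [0.036, 0.995, -0.005, 0.095]
ft_force: [-1.0, 0.6, -0.9]
width: 0.0155
grip_force: 24.7
```

```bash
python3 place.py .02;  python3 shot.py p1; python3 - <<'E'
from h import *
im=cv2.imread('pics/p1.png');cv2.imwrite('pics/p1c.png',cv2.resize(im[100:400,160:410],None,fx=2,fy=2,interpolation=cv2.INTER_CUBIC))
E
```

```text
12.6 target [ 0.6065 -0.0318  0.2835] now [ 0.598  -0.026   0.3204] move [-0.011 -0.034  0.253 -0.004 -0.019  0.013] F [-1.   0.6 -0.9] 0.015453442477652117 24.7492852807045
12.6 [ 0.59799316 -0.02602161  0.32040517] [ 0.03609489  0.9947989  -0.00517661  0.09510784]
```

View pics/p1c.png

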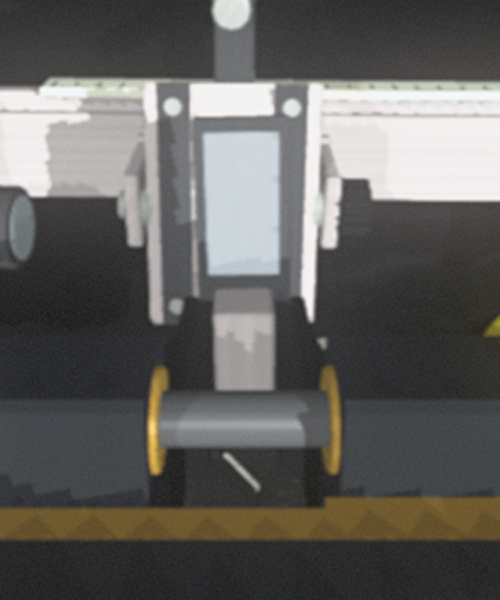

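The slide hovers over the groove, its tail centred at crop (249,125) while the groove's front is centred at (232,98). It needs about 5 mm towards −y, which agrees with the computed move. I'll let the arm settle first.

Request:
play_rows([
  [0,0,0,0,0,0],
  [0,0,0,0,0,0],
])

```text
time: 12.85
ee_pos: [0.599, -0.0237, 0.3252]
eef_rot: [0.034, 0.995, -0.004, 0.099]
ft_force: [0.2, 0.8, 0.1]
width: 0.0161
grip_force: 24.7
```

```bash
python3 place.py .015
```

```text
12.85 target [ 0.6075 -0.0319  0.2786] now [ 0.599  -0.0237  0.3252] move [ 0.002 -0.051  0.316  0.001 -0.006  0.02 ] F [0.2 0.8 0.1] 0.01608094898474846 24.749062657356262
```

Request:
play_rows([
  [0,-0.051,0,0,0,0.02],
  [0,-0.051,0.1,0,0,0.02],
  [0,-0.051,0.22,0,0,0.02],
  [0,-0.051,0.31,0,0,0.02],
  [0,-0.051,0.31,0,0,0.02],
])

```text
time: 13.35
ee_pos: [0.607, -0.033, 0.2764]
eef_rot: [0.04, 0.995, -0.004, 0.096]
ft_force: [0.1, -0.3, -0.5]
width: 0.0158
grip_force: 24.7
```

Request:
play_rows([
  [0,0,0,0,0,0],
  [0,0,0,0,0,0],
])

```text
time: 13.55
ee_pos: [0.6078, -0.0331, 0.2798]
eef_rot: [0.04, 0.994, -0.004, 0.099]
ft_force: [-0.3, -0.2, -0.3]
width: 0.0157
grip_force: 24.7
```

```bash
python3 place.py 0;python3 shot.py p2; python3 - <<'E'
# lateral check: slide columns and groove columns in front of the tail
from h import *
im=cv2.imread('pics/p2.png').astype(float).mean(2)
for r in range(95,200,6): print(r,im[r:r+4,225:350].mean(0)[::3].round().astype(int).tolist())
E
```

```text
13.55 target [ 0.6104 -0.0322  0.2639] now [ 0.6078 -0.0331  0.2798] move [ 0.004  0.008  0.107 -0.    -0.005 -0.003] F [-0.3 -0.2 -0.3] 0.015652747814913635 24.749068021774292
13.55 [ 0.60777904 -0.03313226  0.27976759] [ 0.04012243  0.99428751 -0.00387717  0.09883065]
95 [43, 40, 42, 41, 38, 38, 41, 40, 40, 41, 41, 43, 44, 44, 47, 54, 168, 204, 206, 213, 208, 209, 212, 205, 70, 49, 50, 49, 47, 48, 47, 47, 44, 46, 46, 43, 46, 43, 44, 43, 43, 43]
101 [40, 41, 44, 42, 41, 43, 42, 42, 44, 44, 44, 45, 45, 47, 49, 54, 98, 163, 206, 202, 206, 206, 189, 114, 55, 51, 52, 50, 50, 50, 49, 50, 49, 48, 47, 44, 45, 46, 47, 48, 45, 48]
107 [45, 43, 45, 44, 43, 46, 47, 44, 48, 47, 47, 48, 49, 49, 50, 54, 95, 99, 100, 105, 109, 101, 100, 96, 57, 55, 54, 52, 54, 51, 51, 51, 50, 51, 50, 50, 50, 52, 50, 48, 48, 50]
113 [47, 46, 48, 50, 51, 51, 48, 49, 50, 49, 48, 50, 49, 51, 53, 58, 95, 102, 100, 102, 102, 101, 103, 97, 59, 56, 57, 55, 54, 56, 55, 55, 55, 52, 54, 53, 51, 53, 53, 51, 54, 51]
119 [52, 52, 54, 53, 54, 54, 50, 53, 51, 53, 52, 52, 54, 53, 57, 56, 97, 103, 102, 102, 104, 102, 104, 96, 60, 5
[... 2049 characters left out ...]
, 147, 106, 106, 108, 106, 112, 113, 225, 236, 230, 144, 180, 218, 218]
185 [134, 126, 198, 235, 231, 98, 89, 88, 88, 90, 89, 111, 132, 200, 200, 201, 199, 198, 201, 202, 201, 201, 200, 199, 200, 128, 119, 194, 112, 105, 106, 106, 106, 112, 112, 229, 236, 218, 137, 149, 196, 221]
191 [162, 131, 178, 234, 231, 112, 88, 89, 87, 88, 88, 111, 128, 198, 200, 199, 200, 198, 200, 200, 201, 200, 200, 199, 200, 128, 119, 223, 118, 106, 106, 106, 106, 114, 116, 235, 236, 195, 119, 156, 163, 205]
197 [208, 141, 165, 235, 232, 118, 93, 88, 87, 88, 87, 107, 120, 197, 199, 199, 199, 198, 199, 200, 200, 200, 199, 199, 201, 127, 115, 171, 113, 105, 105, 104, 106, 114, 120, 234, 236, 182, 118, 192, 217, 219]
```

Request:
play_rows([
  [0,0.008,0,0,0,0],
  [0,0.008,0.03,0,0,0],
  [0,0.008,0.06,0,0,0],
  [0,0.008,0.08,0,0,0],
  [0,0.008,0.09,0,0,0],
])

```text
time: 14.1
ee_pos: [0.6102, -0.0321, 0.2652]
eef_rot: [0.04, 0.994, -0.004, 0.098]
ft_force: [-0.8, 0.2, 0.0]
width: 0.0161
grip_force: 24.7
```

Request:
play_rows([
  [0,0,0.005,0,0,0],
  [0,0,0.01,0,0,0],
  [0,0,0.01,0,0,0],
])

```text
time: 14.4
ee_pos: [0.6106, -0.0322, 0.2644]
eef_rot: [0.04, 0.994, -0.004, 0.098]
ft_force: [0.1, -1.1, -1.0]
width: 0.0158
grip_force: 24.7
```

Request:
play_rows([
  [0,0,0.005,0,0,0],
  [0,0,0.01,0,0,0],
  [0,0,0.01,0,0,0],
])

```text
time: 14.7
ee_pos: [0.6108, -0.0322, 0.2641]
eef_rot: [0.04, 0.994, -0.004, 0.098]
ft_force: [-8.1, 1.0, 11.1]
width: 0.0159
grip_force: 24.9
```

```bash
python3 place.py 0; python3 -c "
from h import *
print(status.read_state()['torque'])"
```

```text
14.7 target [ 0.6104 -0.0322  0.2639] now [ 0.6108 -0.0322  0.2641] move [ 0.003  0.     0.001  0.001 -0.006 -0.003] F [-8.1  1.  11.1] 0.015883554056003155 24.864706993103027
[0.11513421 1.40354747 0.04292149]
```

Request:
play_rows([
  [0.006,0,0,0,0,0],
  [0.006,0,0,0,0,0],
])

```text
time: 14.9
ee_pos: [0.6104, -0.0321, 0.264]
eef_rot: [0.04, 0.994, -0.004, 0.099]
ft_force: [-2.8, -0.0, 8.6]
width: 0.0156
grip_force: 24.9
```

```bash
cat > cop.py <<'E'
from h import *
from place import target
F=[];M=[]
for i in range(6):
    s=status.read_state();F.append(s['ft_force']);M.append(s['torque']);vision.camera('top')
F=np.mean(F,0);M=np.mean(M,0);s=status.read_state()
Rt=R.from_quat(s['eef_rot']);Rs=Rt*R.from_quat([0,1,0,0]).inv()
f=Rs.inv().apply(F);m=Rs.inv().apply(M)
# contact point in slide frame rel. TCP: z=-.1883 ; m_y = rz*fx - rx*fz
rx=(-.1883*f[0]-m[1])/f[2]
print(s['time'],s['ee_pos'],'f slide',f.round(1),'m',m.round(2),'cop slide x mm',(rx+.022)*1e3,'slope',np.degrees(np.arcsin(Rs.apply([1,0,0])[2])),s['width'],s['grip_force'])
E
python3 cop.py
```

```text
15.2 [ 0.61039893 -0.03214247  0.26396551] f slide [-1.4 -0.2  8.6] m [0.   0.51 0.02] cop slide x mm -5.706664059311175 slope 11.406024342964809 0.016189019633628548 24.861111044883728
```

Request:
play_rows([
  [0.002,0,0.006,0,0,0],
  [0.002,0,0.006,0,0,0],
  [0.002,0,0.006,0,0,0],
])

```text
time: 15.5
ee_pos: [0.6104, -0.0322, 0.2638]
eef_rot: [0.04, 0.994, -0.004, 0.1]
ft_force: [-7.0, -0.1, 14.8]
width: 0.0159
grip_force: 24.9
```

```bash
python3 cop.py; python3 shot.py p3; python3 - <<'E'
from h import *
im=cv2.imread('pics/p3.png').astype(float).mean(2)
for r in (110,120,135,145,155,163,170,180,200,215): print(r,im[r:r+3,228:345].mean(0)[::2].round().astype(int).tolist())
print('col',im[100:240,281:285].mean(1)[::2].round().astype(int).tolist())
E
```

```text
15.8 [ 0.61035215 -0.03218912  0.26382675] f slide [-4.2 -0.3 16.2] m [0.02 1.07 0.05] cop slide x mm 4.7222425473359975 slope 11.43911742637751 0.015637812214513967 24.90039825439453
15.8 [ 0.61035215 -0.03218912  0.26382675] [ 0.0401823   0.99420982 -0.00356416  0.09959674]
110 [43, 40, 41, 44, 45, 47, 40, 45, 45, 44, 44, 44, 46, 45, 45, 47, 46, 50, 50, 51, 66, 94, 101, 101, 100, 99, 98, 99, 99, 101, 100, 100, 100, 85, 55, 53, 53, 52, 52, 52, 53, 53, 52, 50, 49, 49, 48, 48, 48, 47, 47, 48, 49, 46, 49, 50, 47, 48, 46]
120 [50, 49, 50, 50, 46, 48, 45, 49, 46, 48, 46, 48, 50, 51, 50, 50, 51, 51, 52, 53, 64, 94, 100, 100, 101, 101, 99, 101, 104, 101, 99, 102, 100, 81, 56, 55, 56, 54, 53, 54, 51, 54, 53, 53, 53, 52, 52, 52, 50, 52, 50, 52, 50, 50, 51, 52, 51, 51, 52]
135 [55, 58, 57, 56, 57, 54, 53, 54, 53, 53, 53, 53, 54, 55, 55, 55, 56, 56, 58, 58, 64, 93, 103, 104, 103, 104, 102, 103, 104, 104, 103, 104, 101, 81, 62, 61, 60, 62, 58, 60, 62, 59, 59, 59, 58, 60, 60, 60, 60, 59, 58, 59, 60, 60, 60, 59, 58, 59, 61]
145 [233, 160, 102, 105, 104, 104, 103, 104, 105, 106, 106, 104, 140, 225
[... 1680 characters left out ...]
, 110, 163, 234, 235, 236, 221, 120, 119, 149]
215 [234, 233, 229, 128, 108, 108, 108, 106, 106, 107, 110, 111, 107, 127, 167, 130, 108, 124, 187, 198, 198, 198, 197, 198, 197, 198, 198, 198, 197, 197, 198, 199, 198, 197, 198, 190, 127, 107, 150, 206, 138, 107, 109, 110, 111, 110, 108, 108, 110, 110, 109, 204, 234, 234, 234, 195, 154, 143, 207]
col [205, 207, 206, 176, 105, 100, 100, 102, 101, 100, 103, 101, 103, 102, 103, 104, 103, 104, 104, 105, 104, 106, 173, 237, 236, 237, 236, 237, 232, 114, 111, 111, 112, 183, 200, 199, 200, 200, 200, 200, 199, 199, 200, 199, 200, 200, 198, 199, 200, 200, 199, 199, 199, 198, 197, 200, 198, 197, 198, 197, 196, 198, 197, 198, 197, 187, 185, 186, 169, 88]
```

Request:
play_rows([
  [0.001,0,-0.003,0,0,0],
  [0.001,0,-0.003,0,0,0],
  [0.001,0,-0.003,0,0,0],
])

```text
time: 16.15
ee_pos: [0.6103, -0.0322, 0.2639]
eef_rot: [0.04, 0.994, -0.004, 0.1]
ft_force: [-3.5, 0.5, 10.9]
width: 0.0155
grip_force: 24.9
```

```bash
python3 cop.py; python3 shot.py p4; python3 - <<'E'
from h import *
im=cv2.imread('pics/p4.png').astype(float).mean(2)
def edges(r0,r1):
    p=cv2.GaussianBlur(im[r0:r1,255:310].mean(0)[None],(3,1),0)[0];g=np.diff(p)
    def pk(s,lo,hi):
        w=np.clip(s*g[lo:hi],0,None);w[w<.3*w.max()]=0;return (w*(np.arange(lo,hi)+.5)).sum()/w.sum()+255
    a,b=pk(1,5,24),pk(-1,28,50);return round(a,1),round(b,1),round(((a+b)/2-281.8)/(b-a)*16,2),'mm'
print('tongue',edges(90,96),edges(96,101),'arm',edges(110,116),edges(118,130))
E
```

```text
16.45 [ 0.61025393 -0.03213256  0.26387278] f slide [-2.  -0.2 11.7] m [0.01 0.49 0.04] cop slide x mm 12.08090081482869 slope 11.456109238483169 0.01559404704583638 24.894733428955078
16.45 [ 0.61025393 -0.03213256  0.26387278] [ 0.04013863  0.99419682 -0.0036569   0.09974064]
tongue (np.float64(268.0), np.float64(294.8), np.float64(-0.23), 'mm') (np.float64(268.6), np.float64(293.8), np.float64(-0.39), 'mm') arm (np.float64(268.5), np.float64(294.4), np.float64(-0.2), 'mm') (np.float64(268.9), np.float64(294.1), np.float64(-0.21), 'mm')
```

The slide is flush at 11.7 N, centred in the groove, and the carriage is still aligned with the clip to about 0.2 mm, so I'm handing in.

```bash
python3 -c "
from bench import job
print(job.close_job())"
```

```text
the job is handed in; nothing more can be done
None
```

I handed the job in at about 16.5 s: by the wrist camera, the stage pointer is within about 0.2 mm of the index clip. The slide is in the groove, block end uphill, within about 1 mm of centre along it, still gripped and pressed at about 12 N. Flushness is judged from the contact height and force readings, since no picture was viewed after contact.

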